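Fit the second guide ring and take up the clay rolling pin

ROBOT

A 6-joint arm with a two-finger parallel gripper is mounted at the origin on a cart in front of the work surface, level with it; the furniture and walls round the work are solid. World frame = base frame: x ahead of the robot, y to its left, z up, the work surface at z = 0. Lengths are in m, angles in degrees, forces in N, time in s.
With the tool pointing down it reaches from about 0.4 to 0.825 m from the base axis. Payload 7 kg.
Tool frame: the origin (TCP) lies midway between the tips of the shut fingers; the grasp point (between the pads) lies r.grip_depth behind it (r.grip_depth is the distance from the TCP to the grasp point, in m); z points along the fingers, y is the line along which they close (so a half turn about z gives the same grasp; the last joint's range is limited). The gripper opens to 88 mm and grips with 3 to 60 N. Pads are 19 mm wide; open, the fingers measure 130 mm over their backs; the gripper's body (78 mm by 193 mm) begins 47 mm behind the grasp point.
Start: joints at [83.658, 20.546, 0.682, 0, -70.136, -16.507], TCP at [0.262, 0.622, 0.227] pointing down, gripper open.
Joint ranges: [-176.03, 176.03], [-82.01, 121.73], [-58.28, 71.71], [-173.87, 95.51], [-174.79, -0.11], [-173.66, 173.66]. Speed limits (degrees/s): [136.94, 136.94, 172.46, 180, 180, 180].

INTERFACE

Orientations are given as [roll, pitch, yaw] about the fixed x, y, z axes, in that order (R = Rz(yaw) Ry(pitch) Rx(roll)).
In Python, from plant import r, optics, sensors gives the robot as it stands (r), with the cameras (optics) and the readings (sensors).
- The arm moves only by the tool drive_effector, called after ">>>" by a JSON object that holds its "api" and its "payload", one argument or row to a line. Schema: {"type":"object","properties":{"increments":{"type":"array","items":{"type":"object","properties":{"tx":{"type":"number"},"ty":{"type":"number"},"tz":{"type":"number"},"rx":{"type":"number"},"ry":{"type":"number"},"rz":{"type":"number"}},"additionalProperties":false},"minItems":1,"maxItems":12},"finger_gap":{"type":"number"},"force":{"type":"number"},"only":{"type":"string"},"quiet":{"type":"boolean"},"lines":{"type":"string"}},"required":["increments"],"additionalProperties":false}. increments is a list of rows, 1 to 12 of them, each an object with the fields tx, ty, tz (the shift in m), rx, ry, rz (a rotation vector in degrees); a field left out counts as zero; each row is the pose to reach, as a shift and turn from the pose commanded when the call began, along the tool's axes at that moment; what a row does not reach only later rows make up. A row lasts 1/12 s, in which the tool goes at most 0.0417 m and 7.16 degrees, less where a joint would pass 70% of its speed; a pose out of reach is approached as far as the arm can. finger_gap is the finger opening in m, set as the call begins (left out keeps the last). The fingers move at their own pace and stop on an object; force is the grip in N (left out, the last holds). Time passes only in rows, so rows that do not move let the fingers close. The tool returns the time, the measured TCP pose, the force, the opening and the grip force at its end. only (a regular expression) keeps the lines of the reply that match it, lines (a string "A,B") keeps lines A to B, and quiet returns only ok. Input that does not fit is refused with a message, and nothing moves.
- sensors.get_state(): the state, without advancing time (a new reading comes with each control period).
- optics.capture(name): name is "side" or "top" or "wrist"; returns a dict with "frame" (480x640x3 uint8, red, green, blue), "z_map" (480x640 float32, m along the optical axis (not along the pixel's ray), 0 where there is no reading), "fx", "fy", "cx", "cy" (pixels), "cam_to_world" (4x4, takes a point from camera to world coordinates). Camera axes: x right, y down, z forward; pixel columns grow to the right and rows downward; lengths in m; the calibration is good to about 2 mm. A picture is of the moment at which its call begins.
- r.close_job(): hands the job in; it is judged then, once.
The state is a dict: "time_s": time; "joints": joint angles; "qd": joint speeds; "joint_torque": joint torques, N m; "tcp_pos": TCP position; "eef_rot": TCP orientation; "contact_force": force on the tool from outside, world axes, zero at the start; "moment": the same for the moment, N m; "gripper_width": finger opening in m; "gripper_force": force on a finger pad.
Only numpy, scipy, OpenCV 4.12 (cv2) and the standard library are available. Lean on these libraries where they do the work, as an engineer would, in place of code of your own. Each camera call takes 0.05 s, during which the arm holds its last target. There are 200 camera calls.

TASK

The clay rolling pin stands in the wooden tool block with a guide ring on its lower end only: slide the loose ring of the same outside diameter over the pin's upper handle and let go of it once it sits fully home on the end of the barrel, while the pin still stands in the block. Then take the pin by that upper handle, draw it up out of the block and hold it over the middle of the rolling board, turned over so that it lies nearer to level than to upright, ring still home and every part of it at least 10 cm above the board. Finish holding it there still, do not put it down, and leave the other two rings where they lie.

Things in the scene. Friction and masses are not known exactly. Their poses are not given: they have to be found in the camera images.
- pin: round wooden rolling pin, 120 g, upright in the block. Own z runs up the pin; origin on the axis at the underside of its fixed grey lower ring (54 mm diameter, z 0 to 10 mm), which rests on the block; barrel 36 mm diameter, z 10 to 110; upper handle 22 mm diameter, rounded top, z 110 to 160; lower handle, z 0 to -40, stands in the well
- pin_top (a point): top end of the pin's upper handle, on the axis
- pin_seat (a point): point on the pin's axis where the centre of the fitted ring comes when it is fully home: 5 mm above the upper end of the barrel, 45 mm below pin_top
- pin_mid (a point): middle of the pin's barrel, on the axis, 100 mm below pin_top
- pin_foot (a point): lower end of the pin's lower handle, on the axis, 200 mm below pin_top
- ring_small: loose grey plastic guide ring lying flat on the table, outside diameter 44 mm, bore 26 mm, 10 mm thick, origin at its centre; too small, to be left alone
- ring_middle: loose grey plastic guide ring lying flat on the table, outside diameter 54 mm, bore 26 mm, 10 mm thick, about 20 g, origin at its centre; the one that matches the ring on the pin's lower end
- ring_large: loose grey plastic guide ring lying flat on the table, outside diameter 64 mm, bore 26 mm, 10 mm thick, origin at its centre; too large, to be left alone
- block: fixed wooden tool block, 170 mm (own x) by 90 mm (own y), 48 mm high, origin at the centre of its underside; the pin's well, 25 mm wide and 43 mm deep, is at own x -35 mm; two thin clay tools stand in wells at own x +33 and +60 mm and reach 136 mm above the table
- block_well (a point): centre of the mouth of the pin's well, on the block's top face, 48 mm above the table
- board: fixed flat rolling board, plywood with two darker battens, 200 mm (own x) by 240 mm (own y), 12 mm thick, origin at the centre of its underside
- board_centre (a point): middle of the board's top face

How it is judged (in metres and radians):
On the way, in this order (a step that is already met when the one before it is completed fails the run):
1. the 54 mm ring sits fully home on the upper end of the barrel, let go, while the pin stands in the block (distance between ring_middle and pin_seat below 0.005 m and angle between the z axis of ring_middle and the z axis of pin, either way round below 0.12 rad and contact force between the fingers and ring_middle below 0.1 N and angle between pin's own z axis and vertical below 0.12 rad and distance between pin and block_well below 0.006 m), for 0.2 s.
2. the pin is drawn right out of the block with the ring still on it (z of pin_foot in the frame of block above 0.055 m and distance between ring_middle and pin_seat below 0.01 m and contact force between the fingers and pin above 1 N), for 0.1 s.
At the end, for the whole second after the job is handed in: Held still in the fingers, clear of block and board: pin leaning 43 to 115 degrees from upright, both ends over 10 cm above the table, middle of its barrel within 9 cm of the board's middle seen from above, 54 mm ring's centre within 8 mm of its seat (distance between ring_middle and pin_seat below 0.008 m and contact force between the fingers and pin above 1 N and contact force between pin and block below 0.1 N and contact force between pin and board below 0.1 N and angle between pin's own z axis and vertical between 0.76 and 2 rad and height (world z) of each of pin_foot, pin_top above 0.1 m and horizontal distance between pin_mid and board_centre below 0.09 m and linear speed of pin below 0.03 m/s and angular speed of pin below 0.2 rad/s); the arm keeps its last pose, push and grip.
It fails at once if one of the other two rings is shifted by more than 3 cm (distance of any of ring_small, ring_large from where it was at the start of the episode above 0.03 m).
It also fails if it takes over 58 s, if anything falls off the work surface, if the arm or the gripper's body presses on something with over 40 N, if the wrist force passes 120 N, or if a joint passes its speed limit or range.

## Working session

There is one attempt and no reset: what is moved stays moved. The work goes in short steps, Python scripts to look and compute and a tool call to move; the robot and the scene stay as the last step left them, time stands still between calls to the robot, and variables do not carry over. Pictures are saved under pics/ and viewed, at most 10 in all, crops included, and the job is handed in when it is done.

```bash
ls; mkdir -p pics
```

Run:
```python
from plant import r, optics, sensors
import cv2,numpy as np,pickle
print(sensors.get_state(), r.grip_depth)
d={}
for n in("top","side","wrist"):
    c=optics.capture(n); d[n]=c; cv2.imwrite(f"pics/{n}0.png",c["frame"][:,:,::-1]); print(n,c["fx"],c["cx"],c["cy"],np.round(c["cam_to_world"],3).tolist())
pickle.dump(d,open("cap0.pkl","wb"))
```

```text
pics
plant.py
{'time_s': 0.0, 'joints': array([ 8.36568803e+01,  2.05910260e+01,  6.34898948e-01, -2.08310635e-02,
       -7.01358129e+01, -1.65070670e+01]), 'qd': array([ 0.09272314, -0.14532792,  0.00042735,  0.04430116,  0.00760196,
       -0.00384389]), 'joint_torque': array([ 7.34117912e-04, -5.82710373e+01,  2.93064415e+01,  6.99800581e+00,
        6.95346709e-03, -1.59070282e-04]), 'tcp_pos': array([0.26194758, 0.62157676, 0.22563362]), 'eef_rot': array([ 1.79906285e+02, -7.35031383e-03, -2.28572746e+01]), 'contact_force': array([ 0.22783505,  0.40743002, -0.3306927 ]), 'moment': array([ 0.03674294, -0.03943874, -0.05447289]), 'gripper_force': 0.0, 'gripper_width': 0.08750859370968447} 0.0188
top 529.6500112513253 320.3569238865882 228.2853525185258 [[0.011, -0.99, 0.143, 0.323], [-1.0, -0.014, -0.02, -0.013], [0.022, -0.143, -0.989, 1.317], [0.0, 0.0, 0.0, 1.0]]
side 506.97666877107105 325.1169344704317 245.17769184893234 [[0.96, -0.154, 0.233, 0.23], [-0.279, -0.542, 0.793, -0.877], [0.004, -0.826, -0.563, 0.753], [0.0, 0.0, 0.0, 1.0]]
wrist 387.42550839922814 326.69927257174504 239.33461135035876 [[-0.389, -0.886, -0.253, 0.329], [-0.921, 0.375, 0.103, 0.593], [0.003, 0.273, -0.962, 0.383], [0.0, 0.0, 0.0, 1.0]]
```

View pics/top0.png

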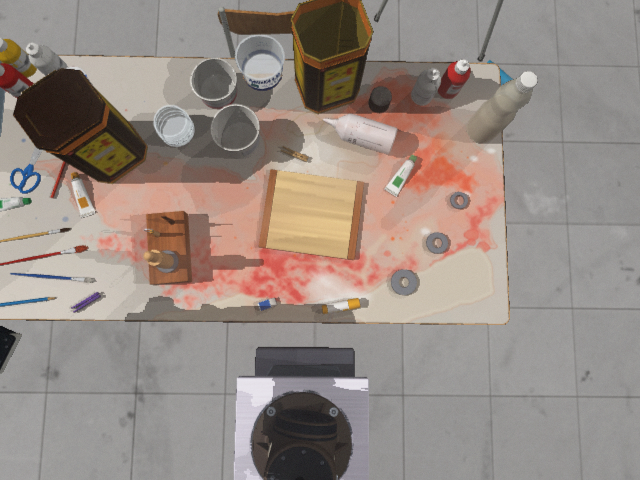

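View pics/side0.png

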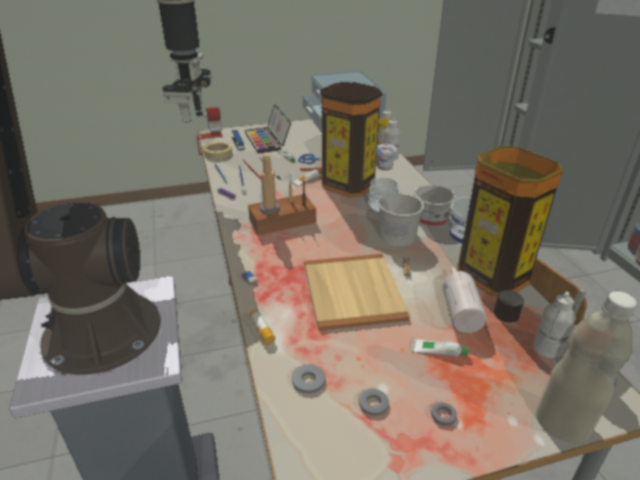

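The top view shows the three rings at about (404,282) large, (437,243) middle and (459,200) small, the pin top at (152,256), its foot at about (170,262), the block around (168,247), and the board around (312,214). In the side view they are at (309,379), (374,402) and (444,414), with the pin at (267,180).

Create h.py:
```python
import numpy as np,cv2,pickle
def cloud(c):
    v,u=np.indices(c["z_map"].shape); z=c["z_map"]
    P=np.stack([(u-c["cx"])/c["fx"]*z,(v-c["cy"])/c["fy"]*z,z],-1)
    T=c["cam_to_world"]; return P@T[:3,:3].T+T[:3,3]
def ray(c,u,v):
    T=c["cam_to_world"]; return T[:3,3],T[:3,:3]@np.array([(u-c["cx"])/c["fx"],(v-c["cy"])/c["fy"],1])
def tri(rs):
    A=np.zeros((3,3));b=np.zeros(3)
    for o,d in rs:
        d=d/np.linalg.norm(d);M=np.eye(3)-np.outer(d,d);A+=M;b+=M@o
    p=np.linalg.solve(A,b); return p,[np.linalg.norm(np.cross(p-o,d/np.linalg.norm(d))) for o,d in rs]
```

Run:
```python
from h import *
d=pickle.load(open("cap0.pkl","rb"))
rings={"L":((404,282),(309,379)),"M":((437,243),(374,402)),"S":((459,200),(444,414))}
for k,uv in rings.items():
    rs=[]
    for n,(u,v) in zip(("top","side"),uv):
        c=d[n];f=c["frame"].astype(int);P=cloud(c)
        m=np.zeros(f.shape[:2],np.uint8);w=26
        s=(slice(v-w,v+w),slice(u-w,u+w))
        g=f[s];m[s]=((g.max(-1)-g.min(-1)<28)&(g.mean(-1)<150)&(np.abs(P[s][...,2]-.006)<.012))*255
        cs,_=cv2.findContours(m,cv2.RETR_EXTERNAL,cv2.CHAIN_APPROX_NONE)
        q=max(cs,key=cv2.contourArea);e=cv2.fitEllipse(q)
        rs.append(ray(c,*e[0]))
        o,dd=rs[-1];
        print(k,n,np.round(e[0],1),np.round(e[1],1),"at z=.005",np.round(o+dd*(.005-o[2])/dd[2],4),"depth med z",np.round(np.median(P[m>0][:,2]),4), "diam mm",np.round(max(e[1])/c["fx"]*c["z_map"][v-3:v+3,u-3:u+3].mean()*1000,1))
    p,r_=tri(rs);print(k,"tri",p.round(4),np.round(r_,4))
# block, pin, board
for n in("top","side"):
    P=cloud(d[n]).reshape(-1,3);ok=d[n]["z_map"].reshape(-1)>0;P=P[ok]
    A=P[(P[:,2]>.042)&(P[:,2]<.054)&(P[:,1]>.1)&(P[:,1]<.5)&(P[:,0]>.25)&(P[:,0]<.6)]
    print(n,"block",len(A),cv2.minAreaRect((A[:,:2]*1000).astype(np.float32)),A[:,2].mean())
    B=P[(P[:,2]>.007)&(P[:,2]<.018)&(P[:,1]>-.2)&(P[:,1]<.15)&(P[:,0]>.25)&(P[:,0]<.62)]
    print(n,"board",len(B),cv2.minAreaRect((B[:,:2]*1000).astype(np.float32)),np.median(B[:,2]))
    C=P[(P[:,2]>.07)&(P[:,2]<.25)&(P[:,1]>.2)&(P[:,1]<.45)&(P[:,0]>.22)&(P[:,0]<.6)]
    for z0 in np.arange(.07,.22,.02):
        D=C[(C[:,2]>=z0)&(C[:,2]<z0+.02)]
        if len(D):print(n,round(z0,2),len(D),D.mean(0).round(3),D.min(0).round(3),D.max(0).round(3))
```

```text
L top [404.7 282.4] [25.  28.7] at z=.005 [ 0.3809 -0.2494  0.005 ] depth med z 0.0089 diam mm 71.2
L side [308.2 380.9] [32.6 34.7] at z=.005 [ 0.3829 -0.2508  0.005 ] depth med z 0.0097 diam mm 66.0
L tri [ 0.3821 -0.2498  0.0039] [0.0011 0.0011]
M top [436.5 242.5] [20.8 21.5] at z=.005 [ 0.4813 -0.3307  0.005 ] depth med z 0.0094 diam mm 54.1
M side [373.  401.9] [26.4 31.1] at z=.005 [ 0.483  -0.3297  0.005 ] depth med z 0.0098 diam mm 56.5
M tri [ 0.4819 -0.3306  0.0063] [0.0007 0.0007]
S top [458.7 199.8] [16.2 17.5] at z=.005 [ 0.5913 -0.3895  0.005 ] depth med z 0.0094 diam mm 42.2
S side [444.  414.1] [21.  27.9] at z=.005 [ 0.594 -0.389  0.005] depth med z 0.0097 diam mm 48.2
S tri [ 0.5923 -0.3896  0.0061] [0.0012 0.0012]
top block 2052 ((456.7607421875, 330.03619384765625), (170.71173095703125, 92.48267364501953), 6.271910667419434) 0.04788620750815469
top board 6468 ((450.56658935546875, -22.836532592773438), (338.8044128417969, 343.72393798828125), 0.003238400211557746) 0.012072478767551575
top 0.07 63 [0.457 0.322 0.08 ] [0.404 0.308 0.07 ] [0.521 0.355 0.089]
top 0.0
[... 652 characters left out ...]
465.935546875, -15.596725463867188), (256.2691955566406, 317.1626892089844), 87.97115325927734) 0.013086224507212196
side 0.07 129 [0.45 0.32 0.08] [0.407 0.303 0.07 ] [0.525 0.356 0.09 ]
side 0.09 119 [0.444 0.319 0.1  ] [0.407 0.304 0.09 ] [0.521 0.362 0.11 ]
side 0.11 117 [0.441 0.317 0.12 ] [0.407 0.302 0.11 ] [0.522 0.363 0.13 ]
side 0.13 92 [0.424 0.313 0.14 ] [0.407 0.303 0.13 ] [0.49  0.359 0.15 ]
side 0.15 103 [0.423 0.316 0.159] [0.407 0.305 0.15 ] [0.442 0.34  0.17 ]
side 0.17 60 [0.423 0.317 0.18 ] [0.413 0.308 0.171] [0.435 0.324 0.19 ]
side 0.19 62 [0.423 0.319 0.2  ] [0.414 0.311 0.19 ] [0.434 0.331 0.209]
side 0.21 3 [0.426 0.323 0.21 ] [0.421 0.322 0.21 ] [0.429 0.323 0.21 ]
```

>>> {"api": "drive_effector", "payload": {
  "increments": [
    {"tz":-0.04},
    {"tx":0.01,"ty":0.015,"tz":-0.08},
    {"tx":0.24,"ty":0.33,"tz":-0.08},
    {"tx":0.24,"ty":0.33,"tz":-0.08},
    {"tx":0.24,"ty":0.33,"tz":-0.08},
    {"tx":0.24,"ty":0.33,"tz":-0.08},
    {"tx":0.24,"ty":0.33,"tz":-0.08},
    {"tx":0.24,"ty":0.33,"tz":-0.08},
    {"tx":0.24,"ty":0.33,"tz":-0.08},
    {"tx":0.24,"ty":0.33,"tz":-0.08},
    {"tx":0.24,"ty":0.33,"tz":-0.08},
    {"tx":0.24,"ty":0.33,"tz":-0.08}
  ],
  "finger_gap": 0.085
}}

```text
time_s: 1.15
tcp_pos: [0.3549, 0.2207, 0.3069]
eef_rot: [-180.0, -0.0, -22.9]
contact_force: [-0.9, 0.3, 0.1]
gripper_width: 0.0848
gripper_force: 0.0
```

Run:
```python
from h import *
d=pickle.load(open("cap0.pkl","rb"))
c=d["top"]
f=cv2.cvtColor(c["frame"],cv2.COLOR_RGB2HSV)
cor=[(269,170),(368,181),(358,260),(260,248)]
p=[]
for u,v in cor:
    o,dd=ray(c,u,v);p.append((o+dd*(.012-o[2])/dd[2]))
p=np.array(p);print(p.round(3),p.mean(0).round(3),[np.linalg.norm(p[i]-p[i-1]).round(3) for i in range(4)])
```

```text
[[ 0.659  0.092  0.012]
 [ 0.635 -0.158  0.012]
 [ 0.434 -0.133  0.012]
 [ 0.461  0.11   0.012]] [ 0.547 -0.022  0.012] [np.float64(0.199), np.float64(0.252), np.float64(0.202), np.float64(0.244)]
```

>>> {"api": "drive_effector", "payload": {
  "increments": [
    {"tx":0.29,"ty":0.4,"tz":0.06},
    {"tx":0.29,"ty":0.4,"tz":0.06},
    {"tx":0.29,"ty":0.4,"tz":0.06},
    {"tx":0.29,"ty":0.4,"tz":0.06},
    {"tx":0.29,"ty":0.4,"tz":0.06},
    {"tx":0.29,"ty":0.4,"tz":0.06},
    {"tx":0.29,"ty":0.4,"tz":0.06},
    {"tx":0.29,"ty":0.4,"tz":0.06},
    {"tx":0.29,"ty":0.4,"tz":0.06},
    {"tx":0.29,"ty":0.4,"tz":0.06},
    {"tx":0.29,"ty":0.4,"tz":0.06},
    {"tx":0.29,"ty":0.4,"tz":0.06}
  ]
}}

```text
time_s: 2.15
tcp_pos: [0.4669, -0.259, 0.2461]
eef_rot: [-180.0, 0.0, -22.9]
contact_force: [1.1, 1.8, 0.7]
gripper_width: 0.0852
gripper_force: 0.0
```

Run:
```python
from plant import r, optics, sensors
import cv2,pickle
from h import *
c=optics.capture("wrist");pickle.dump(c,open("w1.pkl","wb"));cv2.imwrite("pics/w1.png",c["frame"][:,:,::-1])
P=cloud(c);s=sensors.get_state();print(s["tcp_pos"],s["eef_rot"],c["cam_to_world"].round(4).tolist())
f=c["frame"].astype(int)
m=((f.max(-1)-f.min(-1)<30)&(f.mean(-1)<150)&(np.abs(P[...,2]-.008)<.012)&(np.hypot(P[...,0]-.482,P[...,1]+.33)<.05)).astype(np.uint8)*255
q=max(cv2.findContours(m,cv2.RETR_EXTERNAL,cv2.CHAIN_APPROX_NONE)[0],key=cv2.contourArea);e=cv2.fitEllipse(q);print(e)
for z in(.005,.01):
    o,d=ray(c,*e[0]);print(o+d*(z-o[2])/d[2])
print(np.median(P[m>0],0),P[m>0].min(0),P[m>0].max(0))
```

```text
[ 0.46767264 -0.26359208  0.24434502] [ 1.79873531e+02  1.24891261e-01 -2.29879222e+01] [[-0.3889, -0.8859, -0.2527, 0.5343], [-0.9213, 0.3746, 0.1047, -0.2877], [0.0019, 0.2735, -0.9619, 0.4038], [0.0, 0.0, 0.0, 1.0]]
((382.01361083984375, 165.39620971679688), (56.57111740112305, 68.69747924804688), 52.06379318237305)
[ 0.47960804 -0.3263443   0.005     ]
[ 0.48029419 -0.32585934  0.01      ]
[ 0.47914899 -0.32567153  0.00864866] [ 0.43469926 -0.36566351 -0.00344567] [ 0.50810099 -0.29418406  0.01206954]
```

View pics/w1.png

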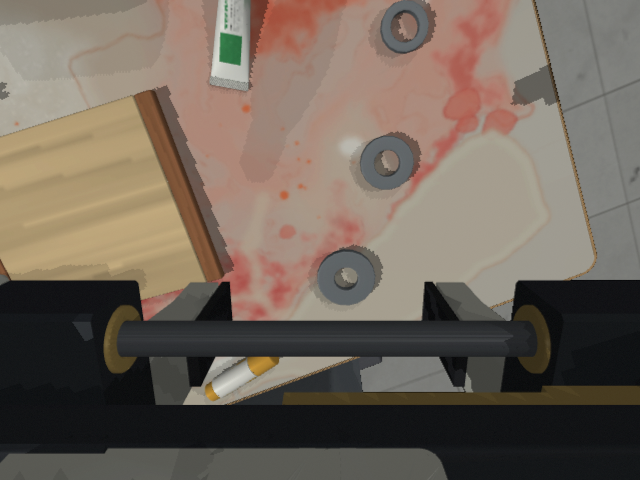

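The wrist view shows the middle ring centred near (387,161), with the large ring at (348,277) and the small ring at (406,26). That puts the middle ring at about (0.482,-0.332), which agrees with the top and side views.

>>> {"api": "drive_effector", "payload": {
  "increments": [
    {"tx":0.038,"ty":0.056,"tz":0.06},
    {"tx":0.038,"ty":0.056,"tz":0.1},
    {"tx":0.038,"ty":0.056,"tz":0.15},
    {"tx":0.038,"ty":0.056,"tz":0.15},
    {"tx":0.038,"ty":0.056,"tz":0.15},
    {"tx":0.038,"ty":0.056,"tz":0.15},
    {"tx":0.038,"ty":0.056,"tz":0.15}
  ]
}}

```text
time_s: 2.78
tcp_pos: [0.4811, -0.3231, 0.098]
eef_rot: [180.0, -0.1, -22.8]
contact_force: [-0.6, -0.1, 0.5]
gripper_width: 0.0849
gripper_force: 0.0
```

Add to h.py:
```python
def ring(c,x,y,name=None):
    P=cloud(c);f=c["frame"].astype(int)
    m=((f.max(-1)-f.min(-1)<30)&(f.mean(-1)<150)&(P[...,2]>.006)&(P[...,2]<.016)&(np.hypot(P[...,0]-x,P[...,1]-y)<.042)).astype(np.uint8)*255
    m=cv2.morphologyEx(m,cv2.MORPH_OPEN,np.ones((5,5),np.uint8))
    q=max(cv2.findContours(m,cv2.RETR_EXTERNAL,cv2.CHAIN_APPROX_NONE)[0],key=cv2.contourArea);e=cv2.fitEllipse(q)
    o,d=ray(c,*e[0]);p=o+d*(.008-o[2])/d[2]
    Q=P[m>0];print(np.round(e[0],1),np.round(e[1],1),p.round(4),np.median(Q,0).round(4),((Q.min(0)+Q.max(0))/2).round(4),(Q.max(0)-Q.min(0)).round(3))
    return p
```

Run:
```python
from plant import r, optics, sensors
from h import *
for n in("wrist","top"):
    c=optics.capture(n)
    if n=="wrist":cv2.imwrite("pics/w2.png",c["frame"][:,:,::-1])
    try:ring(c,.482,-.331)
    except Exception as e:print(n,e)
s=sensors.get_state();print(s["tcp_pos"],s["eef_rot"])
```

```text
[336.8 238.3] [77.4 78. ] [ 0.4816 -0.3314  0.008 ] [ 0.482  -0.3314  0.0095] [ 0.4812 -0.3312  0.0094] [0.053 0.053 0.007]
top max() iterable argument is empty
[ 0.48213683 -0.32300381  0.09947242] [-179.99490579   -0.25006444  -22.78701216]
```

View pics/w2.png

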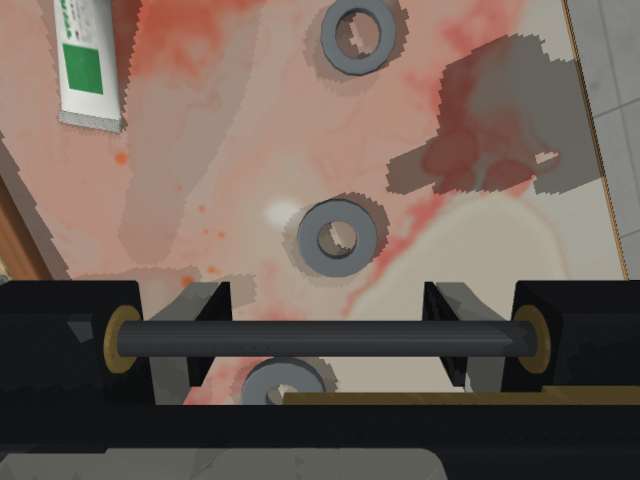

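>>> {"api": "drive_effector", "payload": {
  "increments": [
    {"tx":0.002,"ty":0.008,"tz":0.03},
    {"tx":0.002,"ty":0.008,"tz":0.065},
    {"tx":0.002,"ty":0.008,"tz":0.085},
    {"tx":0.002,"ty":0.008,"tz":0.088},
    {"tx":0.002,"ty":0.008,"tz":0.088}
  ],
  "finger_gap": 0.08
}}

```text
time_s: 3.3
tcp_pos: [0.4797, -0.3308, 0.0096]
eef_rot: [180.0, -0.0, -22.8]
contact_force: [-0.0, 0.5, 0.9]
gripper_width: 0.0802
gripper_force: 0.0
```

```bash
python3 -c "
from plant import r, optics, sensors
for _ in range(1):
    s=sensors.get_state();print(s['tcp_pos'],s['contact_force'])"
```

```text
[ 0.47972201 -0.33082244  0.00958382] [-0.0425999   0.45110261  0.87066734]
```

>>> {"api": "drive_effector", "payload": {
  "increments": [
    {"tx":0.0015,"tz":0.004},
    {"tx":0.0015,"tz":0.006},
    {"tx":0.0015,"tz":0.006}
  ]
}}

```text
time_s: 3.55
tcp_pos: [0.4816, -0.3318, 0.004]
eef_rot: [-180.0, -0.2, -22.8]
contact_force: [0.3, -0.1, -0.1]
gripper_width: 0.0805
gripper_force: 0.0
```

>>> {"api": "drive_effector", "payload": {
  "increments": [
    {},
    {},
    {},
    {},
    {},
    {}
  ],
  "finger_gap": 0.04,
  "force": 20
}}

```text
time_s: 4.05
tcp_pos: [0.4805, -0.3317, 0.0027]
eef_rot: [180.0, -0.0, -22.8]
contact_force: [-0.8, 0.3, 2.5]
gripper_width: 0.0527
gripper_force: 20.0
```

>>> {"api": "drive_effector", "payload": {
  "increments": [
    {"tz":-0.02},
    {"tz":-0.06},
    {"tz":-0.1},
    {"tz":-0.14},
    {"tz":-0.18},
    {"tx":-0.02,"ty":-0.03,"tz":-0.21},
    {"tx":-0.04,"ty":-0.06,"tz":-0.24},
    {"tx":-0.06,"ty":-0.1,"tz":-0.26},
    {"tx":-0.19,"ty":-0.31,"tz":-0.28},
    {"tx":-0.19,"ty":-0.31,"tz":-0.28},
    {"tx":-0.19,"ty":-0.31,"tz":-0.28},
    {"tx":-0.19,"ty":-0.31,"tz":-0.28}
  ]
}}

```text
time_s: 5.05
tcp_pos: [0.4394, -0.0663, 0.2727]
eef_rot: [-180.0, -0.0, -22.9]
contact_force: [1.6, 0.0, -0.4]
gripper_width: 0.0533
gripper_force: 20.0
```

```bash
python3 -c "
from plant import r, optics, sensors
import numpy as np
s=sensors.get_state();p=s['tcp_pos'];print(p,s['gripper_width'])
d=np.array([.4228,.3255])-p[:2];a=np.deg2rad(-22.86)
print(d@[np.cos(a),np.sin(a)],d@[np.sin(a),-np.cos(a)])"
```

```text
[ 0.43936895 -0.06629793  0.27266011] 0.05325721201594701
-0.16747352286428427 -0.3545881627101486
```

>>> {"api": "drive_effector", "payload": {
  "increments": [
    {"tx":-0.21,"ty":-0.345,"tz":-0.02},
    {"tx":-0.21,"ty":-0.345,"tz":-0.02},
    {"tx":-0.21,"ty":-0.345,"tz":-0.02},
    {"tx":-0.21,"ty":-0.345,"tz":-0.02},
    {"tx":-0.21,"ty":-0.345,"tz":-0.02},
    {"tx":-0.21,"ty":-0.345,"tz":-0.02},
    {"tx":-0.21,"ty":-0.345,"tz":-0.02},
    {"tx":-0.21,"ty":-0.345,"tz":-0.02},
    {"tx":-0.21,"ty":-0.345,"tz":-0.02},
    {"tx":-0.21,"ty":-0.345,"tz":-0.02},
    {"tx":-0.21,"ty":-0.345,"tz":-0.02},
    {"tx":-0.21,"ty":-0.345,"tz":-0.02}
  ]
}}

```text
time_s: 6.05
tcp_pos: [0.3801, 0.3329, 0.2915]
eef_rot: [179.9, 0.0, -22.7]
contact_force: [-0.2, -0.5, -0.5]
gripper_width: 0.0528
gripper_force: 20.0
```

>>> {"api": "drive_effector", "payload": {
  "increments": [
    {},
    {}
  ]
}}

```text
time_s: 6.22
tcp_pos: [0.3808, 0.3307, 0.2923]
eef_rot: [180.0, 0.0, -22.9]
contact_force: [0.0, 0.5, 0.2]
gripper_width: 0.053
gripper_force: 20.0
```

Run:
```python
from plant import r, optics, sensors
from h import *
d={n:optics.capture(n) for n in("wrist","top","side")}
s=sensors.get_state();d["s"]=s;pickle.dump(d,open("cap3.pkl","wb"));print(s["tcp_pos"],s["eef_rot"],s["gripper_width"])
cv2.imwrite("pics/w3.png",d["wrist"]["frame"][:,:,::-1])
a=cv2.resize(d["top"]["frame"][200:320,100:260],(640,480),interpolation=cv2.INTER_NEAREST)
cv2.imwrite("pics/t3.png",a[:,:,::-1])
```

```text
[0.38104172 0.33072083 0.29258232] [-1.79968858e+02 -3.74466161e-03 -2.29208003e+01] 0.05296672366139798
```

View pics/w3.png

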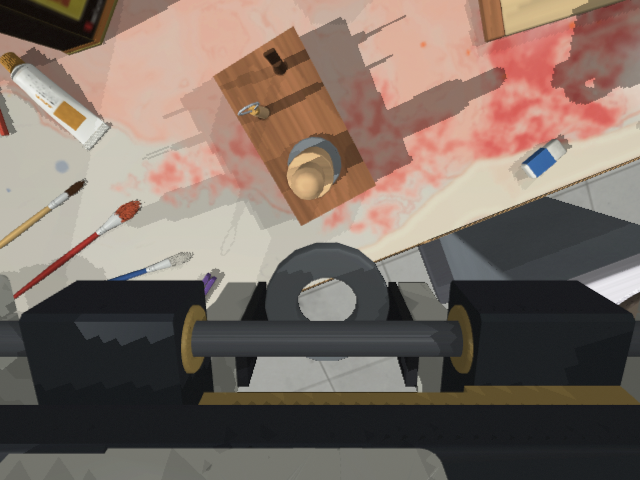

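The ring is level in the fingers, centred near (327,302). The pin top is at (308,183), with the fixed ring behind it around (315,163).

Run:
```python
from h import *
from scipy.optimize import least_squares
d=pickle.load(open("cap3.pkl","rb"));t=d["s"]["tcp_pos"]
def circ(X,r=None):
    f=lambda p:np.hypot(X[:,0]-p[0],X[:,1]-p[1])-(p[2] if r is None else r)
    return least_squares(f,[*X.mean(0),.02],loss="soft_l1",f_scale=.001).x
c=d["wrist"];P=cloud(c);f=c["frame"].astype(int)
z=P[...,2]
# ring top face : gray pixels, u 260..395, v 240..322
v,u=np.indices(z.shape)
m=(u>262)&(u<392)&(v>240)&(v<318)&(np.abs(z-t[2])<.02)&(np.hypot(P[...,0]-t[0],P[...,1]-t[1])<.04)
Q=P[m];print("ring z pct",np.percentile(Q[:,2],[5,50,95]).round(4))
top=(np.abs(z-np.percentile(Q[:,2],70))<.004)&m
Q=P[top];R=np.hypot(*(Q[:,:2]-t[:2]).T);
# inner hole edge: pixels inside hole; ray-plane
zt=np.median(Q[:,2]);hole=((u>285)&(u<370)&(v>265)&(v<321)&(z<.25)).astype(np.uint8)
n,l,st,ce=cv2.connectedComponentsWithStats(hole);k=l[300,328];print("hole area",st[k])
q=max(cv2.findContours((l==k).astype(np.uint8),cv2.RETR_EXTERNAL,cv2.CHAIN_APPROX_NONE)[0],key=cv2.contourArea)[:,0]
for nm,sel,zz in(("upper edge(bottom-face?)",q[:,1]<300,zt),):
    W=[]
    for a,b in q[sel]:
        o,dd=ray(c,a,b);W.append((o+dd*(zz-o[2])/dd[2])[:2])
    print(nm,circ(np.array(W)))
# outer edge of top face
o_=cv2.findContours(cv2.morphologyEx(top.astype(np.uint8),cv2.MORPH_CLOSE,np.ones((7,7))),cv2.RETR_EXTERNAL,cv2.CHAIN_APPROX_NONE)[0]
o_=max(o_,key=cv2.contourArea)[:,0];o_=o_[(o_[:,1]<300)]
W=np.array([(lambda o,dd:(o+dd*(zt-o[2])/dd[2])[:2])(*ray(c,a,b)) for a,b in o_]);print("outer",circ(W),circ(W,.027)[:2],"zt",zt,"tcp",t)
for n in("wrist","top","side"):
    Pn=cloud(d[n]).reshape(-1,3)
    for lo,hi in((.062,.155),(.165,.2)):
        X=Pn[(Pn[:,2]>lo)&(Pn[:,2]<hi)&(np.hypot(Pn[:,0]-.423,Pn[:,1]-.325)<.03)]
        if len(X)>20:print(n,lo,len(X),circ(X[:,:2]).round(4),circ(X[:,:2],.018 if lo<.1 else .011)[:2].round(4))
    X=Pn[(Pn[:,2]>.2)&(Pn[:,2]<.215)&(np.hypot(Pn[:,0]-.423,Pn[:,1]-.325)<.03)];print(n,"top",len(X),X.mean(0).round(4),X[:,2].max() if len(X) else 0)
```

```text
ring z pct [0.2944 0.2989 0.3001]
hole area [ 298  278   58   43 2023]
upper edge(bottom-face?) [0.38156131 0.32995854 0.01264944]
outer [0.38041533 0.33037285 0.02722263] [0.38069064 0.33026336] zt 0.2989942545939551 tcp [0.38104172 0.33072083 0.29258232]
wrist 0.062 184 [0.4218 0.3263 0.0178] [0.4217 0.3265]
wrist 0.165 175 [0.4221 0.3262 0.0105] [0.4217 0.3265]
wrist top 802 [0.4225 0.3258 0.2049] 0.20884323674618377
top 0.062 170 [0.4218 0.3265 0.0178] [0.4219 0.3267]
top 0.165 51 [0.4221 0.3261 0.0103] [0.4222 0.3268]
top top 71 [0.4217 0.3246 0.2056] 0.21081954464533204
side 0.062 411 [0.4247 0.3254 0.0174] [0.4248 0.3261]
side 0.165 103 [0.4244 0.3251 0.0102] [0.4246 0.326 ]
side top 37 [0.4235 0.3202 0.2052] 0.2108948899710118
```

>>> {"api": "drive_effector", "payload": {
  "increments": [
    {"tx":0.0395,"ty":-0.0124},
    {"tx":0.0395,"ty":-0.0124,"tz":0.035},
    {"tx":0.0395,"ty":-0.0124,"tz":0.065},
    {"tx":0.0395,"ty":-0.0124,"tz":0.072},
    {"tx":0.0395,"ty":-0.0124,"tz":0.072},
    {"tx":0.0395,"ty":-0.0124,"tz":0.072},
    {"tx":0.0395,"ty":-0.0124,"tz":0.072}
  ]
}}

```text
time_s: 6.95
tcp_pos: [0.4227, 0.3285, 0.2225]
eef_rot: [-179.8, -0.1, -22.8]
contact_force: [0.8, 0.0, 0.2]
gripper_width: 0.0527
gripper_force: 20.0
```

Run:
```python
from plant import r, optics, sensors
from h import *
d={n:optics.capture(n) for n in("wrist","side")}
s=sensors.get_state();d["s"]=s;pickle.dump(d,open("cap4.pkl","wb"));print(s["tcp_pos"],s["eef_rot"],s["contact_force"])
a=cv2.resize(d["wrist"]["frame"][220:360,210:450],(720,420));b=cv2.resize(d["side"]["frame"][90:240,200:340],(168,180))
cv2.imwrite("pics/w4.png",a[:,:,::-1])
```

```text
[0.42249244 0.32859046 0.22226756] [-1.79822410e+02 -5.16732522e-02 -2.28182886e+01] [ 0.32854857 -0.51292937 -0.28533045]
```

View pics/w4.png

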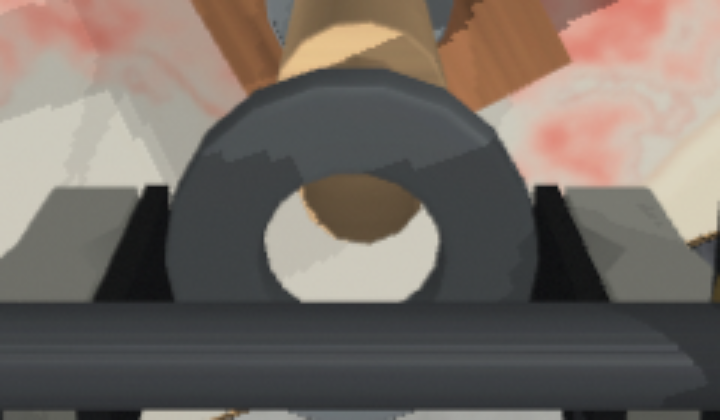

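In the 3x crop the pin top is centred at x≈362 and the bore at x≈352, so the pin sits about 1.7 mm towards tool +y. The TCP readout shows the same offset, so I'll correct it and lower.

>>> {"api": "drive_effector", "payload": {
  "increments": [
    {"tx":0.0005,"ty":0.0017},
    {"tx":0.0005,"ty":0.0017},
    {"tx":0.0005,"ty":0.0017,"tz":0.008},
    {"tx":0.0005,"ty":0.0017,"tz":0.016},
    {"tx":0.0005,"ty":0.0017,"tz":0.024},
    {"tx":0.0005,"ty":0.0017,"tz":0.026}
  ]
}}

```text
time_s: 7.55
tcp_pos: [0.421, 0.3252, 0.1921]
eef_rot: [179.8, 0.1, -22.9]
contact_force: [0.4, 0.2, -1.2]
gripper_width: 0.0531
gripper_force: 20.0
```

```bash
python3 -c "
from plant import r, optics, sensors
from h import *
d={n:optics.capture(n) for n in('wrist','side')}
s=sensors.get_state();print(s['tcp_pos'],s['contact_force'],s['moment'])
cv2.imwrite('pics/w5.png',cv2.resize(d['wrist']['frame'][220:360,210:450],(720,420))[:,:,::-1])"
```

```text
[0.42144979 0.32554333 0.19317044] [0.46140306 0.52982333 1.04876772] [-0.0511284  -0.00133117  0.05028565]
```

View pics/w5.png

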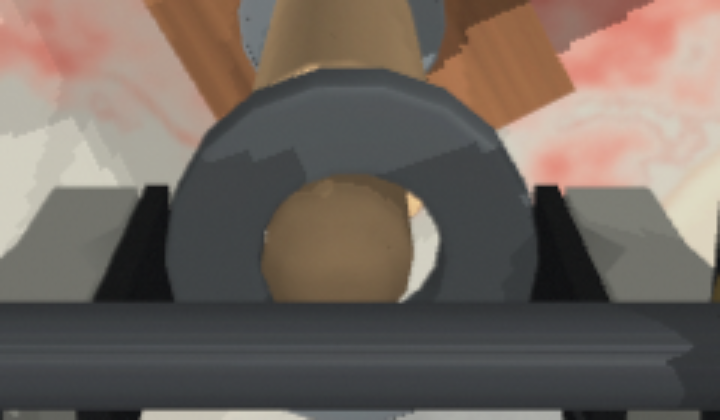

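The handle is inside the bore but about 2 mm towards tool -y (pin x≈337, bore x≈352). I'll shift by that and go on down.

>>> {"api": "drive_effector", "payload": {
  "increments": [
    {"tx":0.0004,"ty":-0.0017},
    {"tx":0.0004,"ty":-0.0017,"tz":0.004},
    {"tx":0.0004,"ty":-0.0017,"tz":0.012},
    {"tx":0.0004,"ty":-0.0017,"tz":0.02},
    {"tx":0.0004,"ty":-0.0017,"tz":0.026},
    {"tx":0.0004,"ty":-0.0017,"tz":0.028},
    {"tx":0.0004,"ty":-0.0017,"tz":0.028}
  ]
}}

```text
time_s: 8.23
tcp_pos: [0.4225, 0.327, 0.1653]
eef_rot: [179.9, 0.0, -22.9]
contact_force: [0.5, 0.6, -0.3]
gripper_width: 0.0528
gripper_force: 20.0
```

```bash
python3 -c "
from plant import r, optics, sensors
s=sensors.get_state();print(s['tcp_pos'],s['contact_force'],s['moment'])"
```

```text
[0.42252227 0.32695246 0.1653208 ] [ 0.53012949  0.60185553 -0.25151701] [-0.04696475 -0.0369284  -0.01301768]
```

>>> {"api": "drive_effector", "payload": {
  "increments": [
    {"tz":0.002},
    {"tz":0.003},
    {"tz":0.003}
  ]
}}

```text
time_s: 8.48
tcp_pos: [0.4228, 0.3274, 0.1633]
eef_rot: [-180.0, -0.0, -22.8]
contact_force: [1.0, 0.0, -0.0]
gripper_width: 0.0528
gripper_force: 20.0
```

>>> {"api": "drive_effector", "payload": {
  "increments": [
    {"tz":0.001},
    {"tz":0.001},
    {"tz":0.001}
  ]
}}

```text
time_s: 8.73
tcp_pos: [0.4228, 0.3274, 0.1624]
eef_rot: [-180.0, -0.0, -22.8]
contact_force: [0.7, -0.5, -0.6]
gripper_width: 0.0528
gripper_force: 20.0
```

>>> {"api": "drive_effector", "payload": {
  "increments": [
    {"tz":0.001},
    {"tz":0.001}
  ]
}}

```text
time_s: 8.9
tcp_pos: [0.4228, 0.3274, 0.1612]
eef_rot: [180.0, 0.0, -22.9]
contact_force: [-0.2, -0.6, -0.6]
gripper_width: 0.053
gripper_force: 20.0
```

>>> {"api": "drive_effector", "payload": {
  "increments": [
    {},
    {},
    {},
    {},
    {},
    {}
  ],
  "finger_gap": 0.07
}}

```text
time_s: 9.4
tcp_pos: [0.4228, 0.3274, 0.1613]
eef_rot: [180.0, 0.0, -22.8]
contact_force: [-0.6, -0.5, -0.2]
gripper_width: 0.0698
gripper_force: 0.0
```

Run:
```python
from plant import r, optics, sensors
from h import *
d={n:optics.capture(n) for n in("wrist","side","top")};s=sensors.get_state();print(s["tcp_pos"],s["contact_force"],s["time_s"])
for n in("side","wrist","top"):
    P=cloud(d[n]);X=P[(np.hypot(P[...,0]-.423,P[...,1]-.326)<.03)&(np.hypot(P[...,0]-.423,P[...,1]-.326)>.018)&(P[...,2]>.14)&(P[...,2]<.18)]
    print(n,len(X),np.percentile(X[:,2],[2,50,98]) if len(X)else"")
a=cv2.resize(d["side"]["frame"][100:220,200:320],(480,480));b=cv2.resize(d["wrist"]["frame"][220:360,210:450],(320,187))
o=np.zeros((480,800,3),np.uint8);o[:,:480]=a;o[:187,480:]=b;cv2.imwrite("pics/w6.png",o[:,:,::-1])
```

```text
[0.4228125  0.32741767 0.16131   ] [ 0.23924677  1.24344616 -0.70835693] 9.55
side 97 [0.14067051 0.1656254  0.17069141]
wrist 4274 [0.16076795 0.1673966  0.16866028]
top 38 [0.16460626 0.16803738 0.17071363]
```

View pics/w6.png

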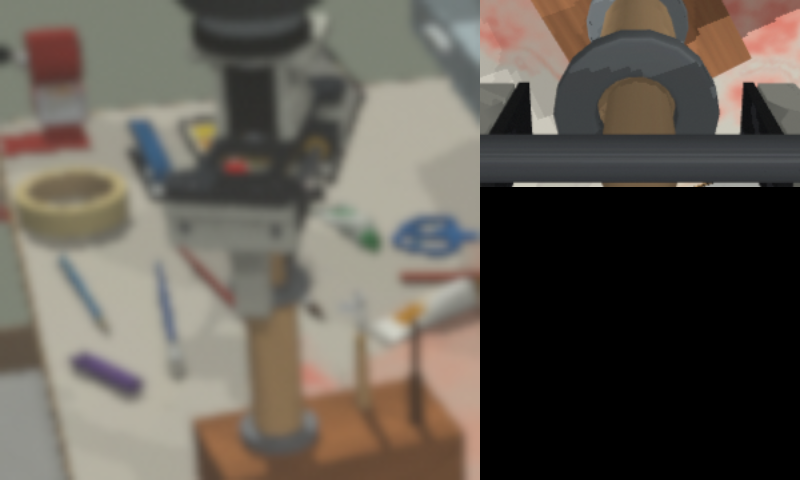

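The ring lies flat at the barrel end, with its top at z≈0.1675 against 0.168 expected, and the fingers are clear of it. Next I raise 11 mm and grip the handle above the ring.

>>> {"api": "drive_effector", "payload": {
  "increments": [
    {"ty":0.001,"tz":-0.006},
    {"ty":0.001,"tz":-0.011},
    {"ty":0.001,"tz":-0.011}
  ]
}}

```text
time_s: 9.8
tcp_pos: [0.423, 0.327, 0.1738]
eef_rot: [-179.9, -0.0, -22.8]
contact_force: [0.7, -0.0, 0.4]
gripper_width: 0.07
gripper_force: 0.0
```

>>> {"api": "drive_effector", "payload": {
  "increments": [
    {},
    {},
    {},
    {},
    {},
    {},
    {},
    {}
  ],
  "finger_gap": 0.01,
  "force": 45
}}

```text
time_s: 10.47
tcp_pos: [0.4224, 0.3265, 0.1722]
eef_rot: [180.0, 0.0, -22.8]
contact_force: [0.8, -0.7, -0.2]
gripper_width: 0.022
gripper_force: 0.1
```

>>> {"api": "drive_effector", "payload": {
  "increments": [
    {},
    {},
    {}
  ]
}}

```text
time_s: 10.72
tcp_pos: [0.4224, 0.3264, 0.1722]
eef_rot: [180.0, 0.0, -22.8]
contact_force: [-0.5, 0.7, -1.5]
gripper_width: 0.0209
gripper_force: 45.0
```

>>> {"api": "drive_effector", "payload": {
  "increments": [
    {"tz":-0.01},
    {"tz":-0.025},
    {"tz":-0.04},
    {"tz":-0.06},
    {"tz":-0.08},
    {"tz":-0.1},
    {"tz":-0.12},
    {"tz":-0.14},
    {"tz":-0.16},
    {"tz":-0.18},
    {"tz":-0.19},
    {"tz":-0.19}
  ]
}}

```text
time_s: 11.72
tcp_pos: [0.4231, 0.327, 0.3651]
eef_rot: [-179.8, -0.1, -22.8]
contact_force: [0.0, -0.6, -1.2]
gripper_width: 0.0208
gripper_force: 45.0
```

>>> {"api": "drive_effector", "payload": {
  "increments": [
    {"tx":0.012,"ty":0.015},
    {"tx":0.03,"ty":0.036,"rz":-2},
    {"tx":0.055,"ty":0.066,"rz":-5},
    {"tx":0.08,"ty":0.096,"rz":-8},
    {"tx":0.105,"ty":0.126,"rz":-11},
    {"tx":0.13,"ty":0.156,"rz":-14},
    {"tx":0.155,"ty":0.186,"rz":-17},
    {"tx":0.18,"ty":0.216,"rz":-20},
    {"tx":0.205,"ty":0.246,"rz":-22},
    {"tx":0.23,"ty":0.276,"rz":-22.8},
    {"tx":0.25,"ty":0.3,"rz":-22.8},
    {"tx":0.265,"ty":0.318,"rz":-22.8}
  ]
}}

```text
time_s: 12.72
tcp_pos: [0.5429, -0.072, 0.3607]
eef_rot: [180.0, 0.1, -0.1]
contact_force: [0.7, 0.8, -1.6]
gripper_width: 0.0207
gripper_force: 45.0
```

>>> {"api": "drive_effector", "payload": {
  "increments": [
    {},
    {}
  ]
}}

```text
time_s: 12.88
tcp_pos: [0.5427, -0.0707, 0.3605]
eef_rot: [180.0, 0.2, -0.2]
contact_force: [-0.9, 0.5, -1.8]
gripper_width: 0.021
gripper_force: 45.0
```

```bash
python3 -c "
from plant import r, optics, sensors
print(sensors.get_state()['joints'])"
```

```text
[ 1.30733447e+01  5.14728168e+00 -2.20696474e+00 -3.28031980e-02
 -8.28083321e+01  7.67201480e+01]
```

>>> {"api": "drive_effector", "payload": {
  "increments": [
    {"rx":3},
    {"rx":8},
    {"rx":13},
    {"rx":18},
    {"rx":23},
    {"rx":28},
    {"rx":33},
    {"rx":38},
    {"rx":43},
    {"rx":48},
    {"rx":52},
    {"rx":55}
  ]
}}

```text
time_s: 13.88
tcp_pos: [0.543, -0.0691, 0.3611]
eef_rot: [-124.7, 0.2, -0.1]
contact_force: [-0.3, 0.6, -2.4]
gripper_width: 0.0209
gripper_force: 45.0
```

>>> {"api": "drive_effector", "payload": {
  "increments": [
    {"rx":3},
    {"rx":6},
    {"rx":8},
    {"rx":8},
    {"rx":8},
    {"rx":8}
  ]
}}

```text
time_s: 14.38
tcp_pos: [0.5432, -0.0689, 0.3624]
eef_rot: [-117.1, -0.0, -0.0]
contact_force: [0.7, 1.3, -1.4]
gripper_width: 0.0209
gripper_force: 45.0
```

Run:
```python
from plant import r, optics, sensors
from h import *
d={n:optics.capture(n) for n in("wrist","side","top")};s=sensors.get_state();d["s"]=s;pickle.dump(d,open("cap7.pkl","wb"));print(s["tcp_pos"],s["eef_rot"],s["joints"],s["time_s"])
o=np.zeros((480,800,3),np.uint8);o[:,:400]=cv2.resize(d["side"]["frame"][80:400,180:447],(400,480));o[:240,400:]=d["top"]["frame"][80:320,150:550];o[240:,400:720]=cv2.resize(d["wrist"]["frame"],(320,240));cv2.imwrite("pics/w7.png",o[:,:,::-1])
```

```text
[ 0.54314185 -0.06883387  0.3630116 ] [-1.17091298e+02 -7.45314437e-02  1.28760083e-02] [ -27.94985916   22.52763335   15.18664407  -57.30274391 -110.81308846
  110.44798568] 14.5333
```

View pics/w7.png

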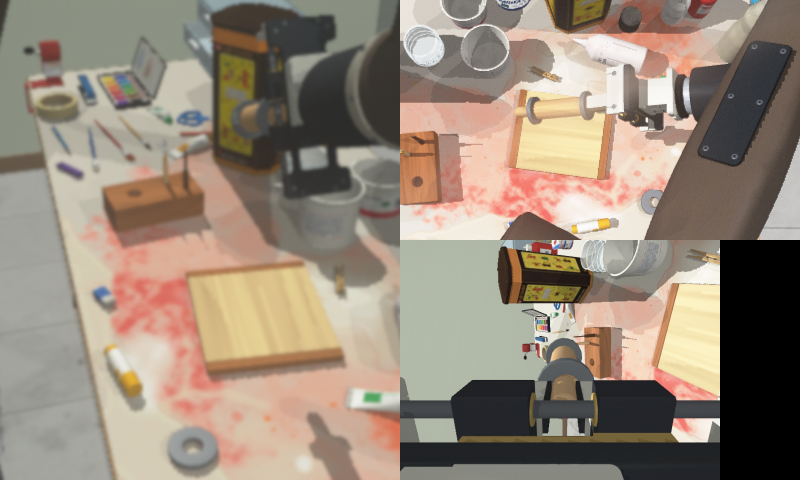

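The composite shows the pin held about 63° from upright over the board. The ring sits against the barrel end, and gravity holds it there. The computed pin middle is about (0.543,-0.012), the board centre about (0.547,-0.022), and the lowest end is at about z 0.29.

>>> {"api": "drive_effector", "payload": {
  "increments": [
    {},
    {},
    {},
    {}
  ]
}}

```text
time_s: 14.87
tcp_pos: [0.5431, -0.0694, 0.3624]
eef_rot: [-117.0, -0.0, -0.0]
contact_force: [0.1, 0.3, -1.5]
gripper_width: 0.0208
gripper_force: 45.0
```

```bash
python3 -c "
from plant import r, optics, sensors
print(r.close_job())"
```

```text
the job is handed in; nothing more can be done
None
```

I handed the job in at 14.9 s, but it returned no verdict: the 54 mm ring is home on the pin, and the pin is held still about 63° from upright over the middle of the board, with its lowest end about 0.29 m above the table and the other two rings not touched.

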